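Tune the glue press: turn the trimmer to the green mark

TASK

Take the orange plastic tuning tool from its fork stand, put its blade in the slot of the yellow trimmer screw on the blue tuner box, and with it turn the screw until the white pointer points at the middle of the green mark. Then lift the tool out and hang it back upright in the fork of its stand, leaving the pointer on the mark, and let go. Leave the sanding block, glue bottle and board offcut where they are.

Things in the scene. Friction and masses are not known exactly. Their poses are not given: they have to be found in the camera images.
- trimmer (a joint): angle (rad) of the trimmer screw relative to the tuner box. 0: the pointer is on the middle of the green mark; it starts between 0.6 and 1.3 and must be turned clockwise seen from above, which lowers the value. Stops at -0.8 and 1.7. Light friction (0.06 N m) holds it where it is left; no spring.
- trimmer_slot (a point): centre of the yellow screw head's top face, 78 mm above the bench, on its vertical axis; head 60 mm across. The slot crosses the whole head through the centre, open at both ends: 7.5 mm wide, floor 12 mm below the top face, bevelled at 45 degrees over the top 4 mm (15.5 mm wide at the mouth). x: along the slot to the white pointer nose (its end 42 mm from the axis), turning with the screw; z: up.
- tuner: blue tuner box with a dark top plate, fixed to the bench, 150 x 150 x 60 mm; origin under its centre, at bench height, on the screw's axis. x: from the centre towards the green mark, a bar 12 mm wide on the top plate, 44 to 66 mm from the axis (the short white ticks are only a scale). z: up.
- tool_handle (a point): centre of the handle of the orange tuning tool (loose, 60 to 130 g, 138 mm long), which hangs upright in the stand at first. Handle: slab 34 mm wide (x), 16 mm thick (y), 60 mm high (z), this point half-way up; grip it across the 16 mm. x: along the width of handle and blade; z: from blade to handle. Half a turn about z makes no difference.
- tool_collar (a point): middle of the underside of the tool's round collar (50 mm in diameter, 6 mm thick), 36 mm below the handle centre; it rests on the fork. Below it a round shaft 18 mm in diameter, 58 mm long, then the blade. Axes as tool_handle.
- tool_tip (a point): middle of the end of the tool's white flat blade, 108 mm below the handle centre. Blade: 24 mm wide (x), 5 mm thick (y), 14 mm high. Axes as tool_handle.
- stand_seat (a point): middle of the fixed wooden stand's fork at the prongs' top face, 90 mm above the bench; the collar starts within 10 mm of it. Two level prongs along x, inner faces at y = -15 and +15 mm, 18 mm wide, 12 mm thick, from x = -28 mm (open end) to the upright at +34 mm, no higher than they. The collar lies on both; blade and shaft pass between them from above at any yaw. z: up. Base 110 x 100 x 12 mm.
- block_center (a point): centre of a loose cork sanding block, 70 x 50 x 32 mm, on the bench: leave it alone.
- bottle_center (a point): centre of a loose yellow glue bottle with a red cap, 60 mm in diameter, 160 mm high, standing on the bench: leave it alone.
- offcut_center (a point): centre of a loose pale board offcut, 70 x 190 x 22 mm, flat on the bench: leave it alone.

How it is judged:
On the way, in this order (a step that is already met when the one before it is completed fails the run):
1. the tool's blade is in the trimmer's slot (horizontal distance between tool_tip and trimmer_slot below 0.008 m and z of tool_tip in the frame of trimmer_slot below -0.006 m and angle between the x axis of tool_tip and the x axis of trimmer_slot, either way round below 0.25 rad), for 0.2 s.
2. the pointer is on the green mark while the blade is in the slot (all of step 1 and value of joint trimmer between -0.15 and 0.15 rad), for 0.2 s.
At the end, for the whole second after the job is handed in: The pointer is within 0.15 rad of the middle of the green mark, and the tool hangs upright (within 0.15 rad) in the fork, its collar lying on both prongs (height within 6 mm, centre within 28 mm of the middle of the fork) (value of joint trimmer between -0.15 and 0.15 rad and distance between tool_collar and stand_seat below 0.028 m and z of tool_collar in the frame of stand_seat between -0.006 and 0.006 m and angle between tool_handle's own z axis and vertical below 0.15 rad); the robot touches nothing.
It fails at once if the sanding block is moved more than 30 mm (distance of block_center from where it was at the start of the episode above 0.03 m).
It fails at once if the glue bottle is moved more than 30 mm (distance of bottle_center from where it was at the start of the episode above 0.03 m).
It fails at once if the board offcut is moved more than 30 mm (distance of offcut_center from where it was at the start of the episode above 0.03 m).
It also fails if it takes over 54 s, if anything falls off the work surface, if the arm or the gripper's body presses on something with over 40 N, if the wrist force passes 120 N, or if a joint passes its speed limit or range.

ROBOT

A 6-joint arm with a two-finger parallel gripper is mounted at the origin on the work surface. World frame = base frame: x ahead of the robot, y to its left, z up, the work surface at z = 0. Lengths are in m, angles in rad, forces in N, time in s.
With the tool pointing down it reaches from about 0.25 to 0.8 m from the base axis. Payload 3.9 kg.
Tool frame: the origin (TCP) lies between the finger pads; the fingertips stand 8 mm ahead of it and the grasp point (between the pads) lies 11 mm behind it; z points along the fingers, y is the line along which they close (so a half turn about z gives the same grasp; the last joint's range is limited). The gripper opens to 85 mm and grips with 20 to 120 N. Pads are 22 mm wide; open, the fingers measure 114 mm over their backs; the gripper's body (76 mm by 85 mm) begins 54 mm behind the grasp point. The pads swing forward as they close: fully open they stand 13 mm farther back than shut.
Start: joints at [0, 0.26, -0.138, 1.173, 0, 1.571], TCP at [0.525, -0, 0.239] pointing down, gripper open.
Joint ranges: [-2.78, 2.78], [-0.83, 1.72], [-1.28, 1.37], [-1.9, 2.12], [-1.57, 1.48], [-3.14, 3.14]. Speed limits (rad/s): [2.57, 2.57, 3.14, 3.14, 3.14, 3.14].

INTERFACE

Orientations are given as a unit quaternion [w, x, y, z].
In Python, from station import arm, cams, spotter gives the robot as it stands.
- The arm moves only by the shell command python3 -m jog 'ROWS' [FORCE]. ROWS is JSON, a list of rows, each a list of 7 numbers: the closure, from 0 (fully open) to 1 (shut), then the shift along the tool's x, y, z each as a share of 30 mm, from -1 to 1, then the turn, a rotation vector about the tool's x, y, z each as a share of 10 degrees, from -1 to 1. A call has 1 to 12 rows; each row shifts and turns the commanded pose from where the row before left it, along the tool's axes as they then stand; what a row does not reach is not made up. A row lasts 1/8 s, in which the tool goes at most 62.5 mm and 10.7 degrees, less where a joint would pass 70% of its speed; a pose out of reach is approached as far as the arm can. A call with a number of a shift or a turn outside -1 to 1 is refused whole. A call with a gripper value outside its range is refused whole. The fingers move at their own pace and stop on an object; FORCE is the grip in N (left out, the last holds). Time passes only in rows, so rows that do not move let the fingers close. It gives the time, the measured TCP pose, the force, the opening and the grip force at its end, in the units of the state.
- arm.get_state(): the state, without advancing time (a new reading comes with each control period).
- cams.grab_frame(name): name is "scene" or "side" or "wrist"; returns a dict with "image" (420x560x3 uint8, red, green, blue), "vertical_fov" (degrees; the focal length in pixels is half the picture's height over the tangent of half this angle, whatever the lens; pixels are square), "cx", "cy" (the principal point, pixels), "cam_to_world" (4x4, takes a point from camera to world coordinates). Camera axes: x right, y up, looking along -z (the intrinsics and any distortion apply to the point x, -y, -z); pixel columns grow to the right and rows downward; lengths in m; the calibration is good to about 2 mm. A picture is of the moment at which its call begins. There is no depth.
- arm.hand_in(): hands the job in; it is judged then, once.
Trained networks look in the newest picture that a camera, given by its name, has taken for a name from the list of things; names that differ only in an ending like _2 or _b are one class to them, and where a whole thing is asked for, a point or a joint stands for the part that bears it (a point fixed in the world has none). Each returns a list of dicts, best first, with "p" (0 to 1); they miss things now and then, are a little off and sometimes report something else, mostly with a low value. They report only what shows in the picture. A call takes as long as a camera call.
- spotter.boxes_of(camera, label): "position" ([column, row] in pixels, amid what is visible of it).
- spotter.outline_of(camera, label): "region" (420x560 bool, what is visible of it) and "position" ([column, row] in pixels, amid what is visible of it).
The state is a dict: "t": time; "joints": joint angles; "qd": joint speeds; "tau": joint torques, N m; "tool_pos": TCP position; "eef_rot": TCP orientation; "force": force on the tool from outside, world axes, zero at the start; "moment": the same for the moment, N m; "gripper_width": finger opening in m; "grasp_force": force on a finger pad.
Only numpy, scipy, OpenCV 4.12 (cv2) and the standard library are available. Lean on these libraries where they do the work, as an engineer would, in place of code of your own. Each camera call takes 0.05 s, during which the arm holds its last target. There are 200 camera calls.

## Working session

There is one attempt and no reset: what is moved stays moved. The work goes in short steps, Python scripts to look and compute and a shell command to move; the robot and the scene stay as the last step left them, time stands still between calls to the robot, and variables do not carry over. Pictures are saved under pics/ and viewed, at most 10 in all, crops included, and the job is handed in when it is done.

```bash
mkdir -p pics; ls; python3 - <<'E'
from station import arm,cams,spotter
import cv2,numpy as np
s=arm.get_state();print(s['t'],s['tool_pos'],s['eef_rot'],s['gripper_width'])
for n in ("scene","side","wrist"):
    f=cams.grab_frame(n);cv2.imwrite(f"pics/a_{n}.png",f["image"][:,:,::-1]);print(n,f["vertical_fov"],f["cx"],f["cy"],np.round(f["cam_to_world"],3).tolist(),[k for k in f])
    for l in ("trimmer_slot","tool_handle","tuner","stand_seat","tool_tip","bottle_center","block_center","offcut_center"):
        try:print(l,[(np.round(b["position"]).tolist(),round(b["p"],2)) for b in spotter.boxes_of(n,l)[:2]])
        except Exception as e: print(l,e)
E
```

```text
pics
0.0 [5.24309141e-01 8.08867466e-06 2.38449312e-01] [-7.18349589e-04  7.07116185e-01  7.07096669e-01 -6.96930068e-04] 0.08530474478861672
scene 42.711107529976346 281.0555433984392 205.830110314356 [[0.276, -0.8, 0.532, 1.225], [0.961, 0.231, -0.151, -0.146], [-0.002, 0.553, 0.833, 1.07], [0.0, 0.0, 0.0, 1.0]] ['image', 'vertical_fov', 'cx', 'cy', 'cam_to_world']
trimmer_slot [([357.0, 172.0], 0.92), ([247.0, 174.0], 0.46)]
tool_handle [([159.0, 192.0], 0.64)]
tuner [([355.0, 181.0], 0.96), ([247.0, 173.0], 0.39)]
stand_seat [([172.0, 215.0], 0.59)]
tool_tip [([161.0, 190.0], 0.61)]
bottle_center [([262.0, 274.0], 0.7)]
block_center [([246.0, 175.0], 0.58)]
offcut_center [([388.0, 264.0], 0.69)]
side 45.42255468560116 282.799326342785 214.2940232395851 [[0.996, 0.052, -0.072, 0.521], [-0.088, 0.504, -0.859, -0.733], [-0.009, 0.862, 0.506, 0.551], [0.0, 0.0, 0.0, 1.0]] ['image', 'vertical_fov', 'cx', 'cy', 'cam_to_world']
trimmer_slot [([254.0, 180.0], 0.98)]
tool_handle [([229.0, 308.0], 0.89)]
tuner []
stand_seat []
tool_tip [([234.0, 308.0], 0.62)]
bottle_center [([379.0, 256.0], 0.63)]
block_center [([202.0, 270.0], 0.69)]
offcut_center [([355.0, 204.0], 0.72)]
wrist 65.50182521200388 281.7149483222095 212.05302288338495 [[1.0, 0.001, -0.001, 0.525], [-0.0, 0.961, 0.275, 0.069], [0.001, -0.275, 0.961, 0.373], [0.0, 0.0, 0.0, 1.0]] ['image', 'vertical_fov', 'cx', 'cy', 'cam_to_world']
trimmer_slot [([259.0, 354.0], 0.58)]
tool_handle [([257.0, 358.0], 0.6)]
tuner [([297.0, 11.0], 0.57)]
stand_seat [([261.0, 336.0], 0.9), ([509.0, 28.0], 0.42)]
tool_tip [([257.0, 353.0], 0.52)]
bottle_center [([500.0, 252.0], 0.85)]
block_center [([198.0, 190.0], 0.59)]
offcut_center [([512.0, 27.0], 0.62)]
```

```bash
cd pics; python3 -c "
import cv2,numpy as np
a,b=cv2.imread('a_scene.png'),cv2.imread('a_side.png')
cv2.imwrite('b_1.png',cv2.resize(a[90:370,90:450],(771,600)))
cv2.imwrite('b_2.png',cv2.resize(b[90:400,130:450],(619,600)))"
```

```text
(no output)
```

View pics/b_1.png

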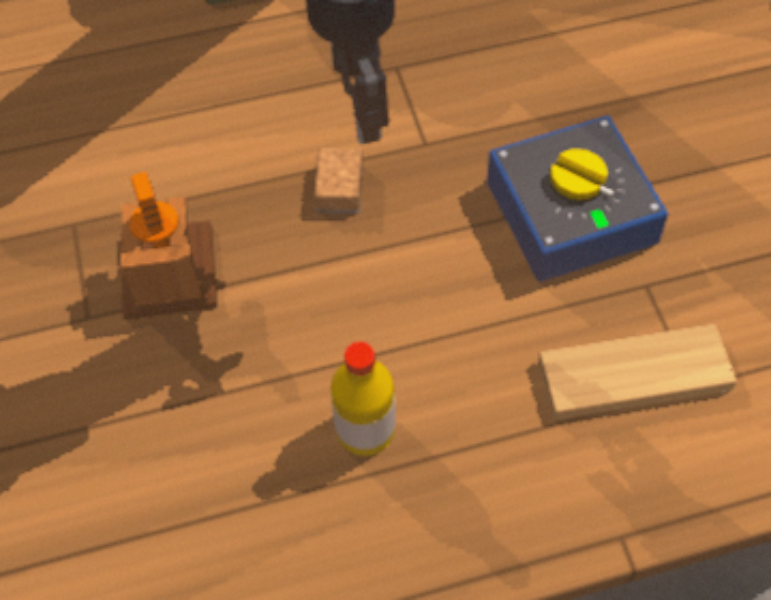

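View pics/b_2.png

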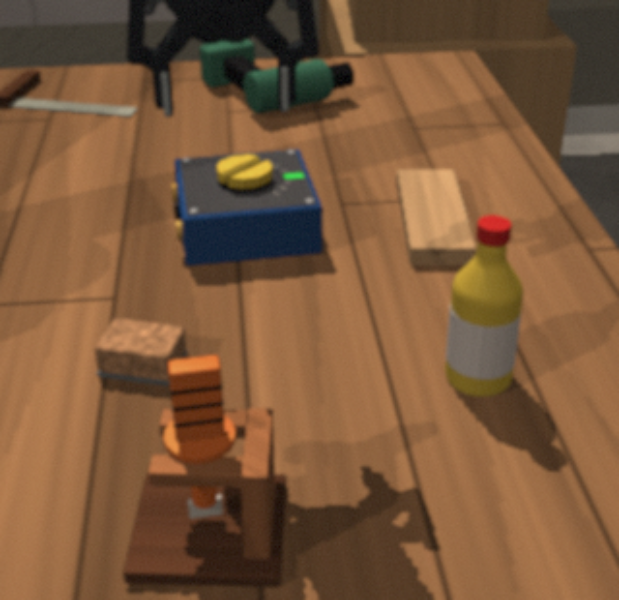

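View pics/a_wrist.png

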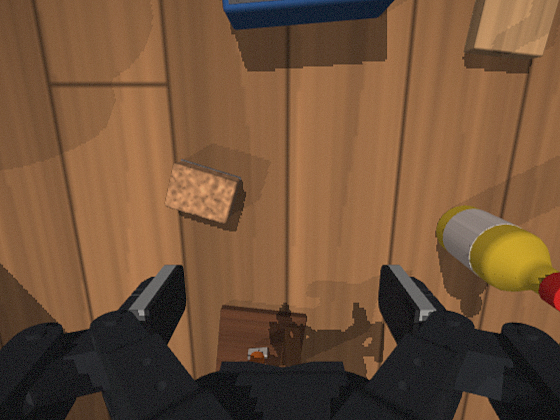

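The scene picture shows the tool handle at about (159,186), the screw centre at (361,171), the pointer end at (374,179) and the green mark at (370,192). The side picture shows the handle at about (232,296) and the stand's upright on its +x side. The wrist picture shows only the base of the stand.

```bash
cat > h.py <<'E'
from station import arm,cams,spotter
import cv2,numpy as np
def grab(n,name=None):
    f=cams.grab_frame(n)
    if name: cv2.imwrite(f"pics/{name}.png",f["image"][:,:,::-1])
    return f
def ray(f,uv):
    fl=210/np.tan(np.radians(f["vertical_fov"])/2)
    T=np.array(f["cam_to_world"]);d=T[:3,:3]@np.array([(uv[0]-f["cx"])/fl,-(uv[1]-f["cy"])/fl,-1]);return T[:3,3],d
def onz(f,uv,z):
    o,d=ray(f,uv);return o+d*(z-o[2])/d[2]
def proj(f,P):
    fl=210/np.tan(np.radians(f["vertical_fov"])/2)
    T=np.array(f["cam_to_world"]);c=(np.atleast_2d(P)-T[:3,3])@T[:3,:3]
    return np.c_[f["cx"]-fl*c[:,0]/c[:,2],f["cy"]+fl*c[:,1]/c[:,2]]
def tri(prs):
    A=0;b=0
    for f,uv in prs:
        o,d=ray(f,uv);d=d/np.linalg.norm(d);M=np.eye(3)-np.outer(d,d);A=A+M;b=b+M@o
    return np.linalg.solve(A,b)
def comp(mask,k=0):
    n,l,s,c=cv2.connectedComponentsWithStats(mask.astype(np.uint8));o=np.argsort(-s[1:,4])+1
    return c[o[k]],s[o[k],4],l==o[k]
def hsv(f): return cv2.cvtColor(f["image"],cv2.COLOR_RGB2HSV)
E
python3 - <<'E'
from h import *
S=grab("scene");D=grab("side")
for f,n in((S,"scene"),(D,"side")):
    h=hsv(f);H,s,v=h[...,0],h[...,1],h[...,2]
    g,a,_=comp((H>50)&(H<70)&(s>150)&(v>100));print(n,"green",g,a,onz(f,g,.0605))
    m=(H>24)&(H<33)&(s>170)&(v>100)
    for k in(0,1):
        y,a,_=comp(m,k);print("yellow",y,a,onz(f,y,.075))
    o=(H>=5)&(H<=15)&(s>225)&(v>130)
    o,a,om=comp(o);r,c=np.nonzero(om);print("orange",o,a,c.min(),c.max(),r.min(),r.max())
print("handle tri",tri([(S,(158.6,185.7)),(D,(231.8,295.6))]))
print("collar",onz(S,(90+153*.467,90+222*.467),.096),onz(D,(130+199*.517,90+437*.517),.096))
print("pointer",onz(S,(374,179),.07))
E
```

```text
scene green [369.5 191.5] 44 [0.59815597 0.24293962 0.0605    ]
yellow [198.82474227 382.51546392] 194 [ 0.9195265  -0.21683141  0.075     ]
yellow [356.89726027 174.34931507] 146 [0.55369391 0.22699506 0.075     ]
orange [162.88172043 193.62903226] 186 151 172 184 202
side green [281.68181818 180.36363636] 22 [0.60086267 0.24492283 0.0605    ]Traceback (most recent call last):
  File "<stdin>", line 8, in <module>
  File "h.py", line 23, in comp
    return c[o[k]],s[o[k],4],l==o[k]
             ~^^^
IndexError: index 0 is out of bounds for axis 0 with size 0
```

```bash
python3 - <<'E'
from h import *
S=grab("scene");D=grab("side")
print("handle tri",tri([(S,(158.6,185.7)),(D,(231.8,295.6))]))
print("collar",onz(S,(90+153*.467,90+222*.467),.096),onz(D,(130+199*.517,90+437*.517),.096))
print("pointer",onz(S,(374,179),.07))
print("screw",onz(S,(90+580*.467,90+170*.467),.078),onz(D,(130+245*.517,90+171*.517),.076))
# handle top corners (side crop): left, right; scene
for p in((168,362),(219,357)):print("hs",onz(D,(130+p[0]*.517,90+p[1]*.517),.156))
for p in((135,178),(150,176)):print("hc",onz(S,(90+p[0]*.467,90+p[1]*.467),.156))
for p in((162,410),(272,409),(244,468),(150,460)):print("stand",onz(D,(130+p[0]*.517,90+p[1]*.517),.09))
E
```

```text
handle tri [ 0.49644157 -0.21498451  0.12531692]
collar [ 0.497974   -0.21467044  0.096     ] [ 0.49562169 -0.22081108  0.096     ]
pointer [0.57390598 0.26210071 0.07      ]
screw [0.54476532 0.23975072 0.078     ] [0.54614281 0.228892   0.076     ]
hs [ 0.47868798 -0.21303547  0.156     ]
hs [ 0.51248985 -0.21095733  0.156     ]
hc [ 0.4846763  -0.21923784  0.156     ]
hc [ 0.48634343 -0.20450327  0.156     ]
stand [ 0.468678   -0.18259516  0.09      ]
stand [ 0.54800832 -0.18933865  0.09      ]
stand [ 0.52526274 -0.24766345  0.09      ]
stand [ 0.46212175 -0.23379533  0.09      ]
```

```bash
python3 -m jog '[[0,-0.9,-0.12,0,0,0,0],[0,-0.9,-0.12,0,0,0,0],[0,-0.9,-0.12,0,0,0,0],[0,-0.9,-0.12,0,0,0,0],[0,-0.9,-0.12,0,0,0,0],[0,-0.9,-0.12,0,0,0,0],[0,-0.9,-0.12,0,0,0,0],[0,-0.9,-0.12,0,0,0,0],[0,0,0,0,0,0,-1],[0,0,0,0,0,0,-1],[0,0,0,0,0,0,-1],[0,0,0,0,0,0,-1]]'; python3 -m jog '[[0,0,0,0,0,0,-1],[0,0,0,0,0,0,-1],[0,0,0,0,0,0,-1],[0,0,0,0,0,0,-1],[0,0,0,0,0,0,-1],[0,0,0,0,0,0,0]]'
python3 - <<'E'
from h import *
f=grab("wrist","c1")
print(arm.get_state()['joints'],np.round(f["cam_to_world"],3).tolist())
E
```

```text
t: 3.05
tool_pos: [0.4962, -0.2161, 0.2393]
eef_rot: [-0.0, 0.42, 0.907, -0.0]
force: [0.3, 0.2, -0.1]
gripper_width: 0.0854
grasp_force: 0.0
t: 3.8
tool_pos: [0.4962, -0.216, 0.2393]
eef_rot: [-0.0, 0.001, 1.0, 0.0]
force: [-0.1, 1.4, -0.3]
gripper_width: 0.0855
grasp_force: 0.0
[-4.10578587e-01  2.87742993e-01 -9.91600202e-02  1.18391715e+00
 -3.12935324e-05 -4.07586840e-01] [[0.002, -0.961, -0.276, 0.426], [1.0, 0.002, 0.001, -0.216], [-0.0, -0.276, 0.961, 0.373], [0.0, 0.0, 0.0, 1.0]]
```

View pics/c1.png

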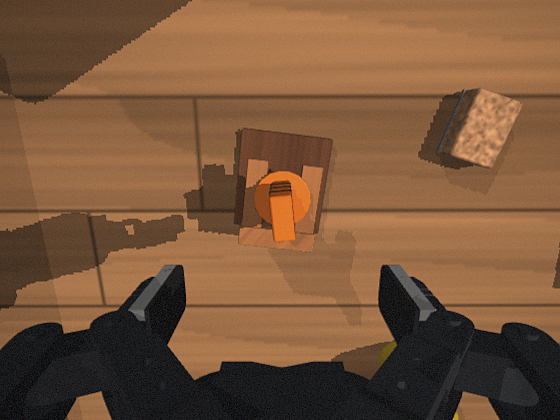

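The wrist picture shows the handle's top face running from about (281,194) to (285,240), centred at (283,217). The stand is tilted by a few degrees, with its prongs at (257,180) and (312,185) and its upright at (277,240).

```bash
python3 - <<'E'
from h import *
f=grab("wrist")
h=hsv(f);H,s,v=[h[...,i].astype(int) for i in range(3)]
o=(H>=5)&(H<=17)&(s>210)&(v>150)
_,a,m=comp(o);r,c=np.nonzero(m);print(a,c.min(),c.max(),r.min(),r.max())
im=f["image"];
for rr in(200,212,224,236): 
    print(rr,[tuple(im[rr,cc]) and int(im[rr,cc,1]) for cc in range(250,312,3)])
a,b=onz(f,(281,194),.156),onz(f,(285,240),.156);print(a,b,(a+b)/2,np.arctan2(b[1]-a[1],b[0]-a[0]))
crop=cv2.resize(im[120:260,215:345],(742,800)[:1]+(600,),interpolation=cv2.INTER_CUBIC) if 0 else cv2.resize(im[120:260,215:345],(557,600),interpolation=cv2.INTER_CUBIC)
cv2.imwrite("pics/c2.png",crop[:,:,::-1])
E
```

```text
27 270 277 196 206
200 [72, 68, 74, 71, 69, 71, 63, 119, 122, 121, 121, 121, 119, 122, 78, 110, 112, 104, 120, 125, 115]
212 [66, 66, 69, 71, 73, 68, 66, 82, 120, 112, 118, 121, 120, 121, 107, 109, 109, 106, 108, 102, 105]
224 [63, 62, 67, 92, 58, 55, 51, 46, 117, 119, 124, 123, 122, 118, 120, 83, 98, 105, 105, 102, 103]
236 [114, 114, 115, 111, 109, 117, 113, 110, 85, 121, 120, 123, 122, 122, 121, 92, 99, 96, 100, 111, 111]
[ 0.47552536 -0.21681717  0.156     ] [ 0.50897737 -0.21411152  0.156     ] [ 0.49225137 -0.21546435  0.156     ] 0.08070592348501233
```

View pics/c2.png

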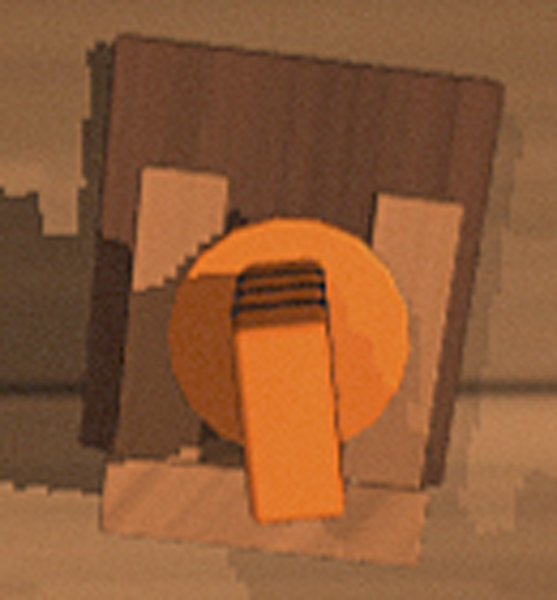

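```bash
python3 - <<'E'
from h import *
f=grab("wrist")
P=lambda x,y,z:onz(f,(215+x/4.286,120+y/4.286),z)
print("collar",P(289,333,.096)); 
a,b=P(228,178,.09),P(375,194,.09);o=(a+b)/2;w=b-a
print("open mid",o,np.linalg.norm(w))
c,d=P(140,168,.09),P(462,205,.09);print(np.linalg.norm(d-c));w=d-c
x=np.array([w[1],-w[0],0])/np.linalg.norm(w[:2]);print("yaw",np.arctan2(x[1],x[0]),"seat",o+.028*x,"up",P(270,474,.09),o+.062*x)
t=P(291,421,.156);print("top",t)
E
```

```text
collar [ 0.49249365 -0.21579428  0.096     ]
open mid [ 0.46343333 -0.21316302  0.09      ] 0.02988126987727116
0.06550551069317696
yaw -0.11717240577246826 seat [ 0.49124134 -0.21643634  0.09      ] up [ 0.52493707 -0.21993491  0.09      ] [ 0.5250082 -0.2204111  0.09     ]
top [ 0.49280553 -0.21556793  0.156     ]
```

```bash
python3 -m jog '[[0,0.12,0,0,0,0,-0.475],[0,0,0,0.82,0,0,0],[0,0,0,0.82,0,0,0],[0,0,0,0.81,0,0,0],[0,0,0,0.81,0,0,0],[0,0,0,0.81,0,0,0],[0,0,0,0,0,0,0],[1,0,0,0,0,0,0],[1,0,0,0,0,0,0],[1,0,0,0,0,0,0],[1,0,0,0,0,0,0],[1,0,0,0,0,0,0]]' 60; python3 -m jog '[[1,0,0,0,0,0,0],[1,0,0,0,0,0,0],[1,0,0,0,0,0,0]]'
```

```text
t: 5.45
tool_pos: [0.493, -0.2162, 0.1178]
eef_rot: [0.001, -0.041, 0.999, -0.0]
force: [0.1, 0.6, 3.9]
gripper_width: 0.0152
grasp_force: 58.8
t: 5.82
tool_pos: [0.493, -0.2161, 0.1179]
eef_rot: [0.001, -0.041, 0.999, -0.0]
force: [-0.8, 0.9, 6.2]
gripper_width: 0.0152
grasp_force: 58.9
```

```bash
python3 -m jog '[[1,0,0,-0.5,0,0,0],[1,0,0,-0.95,0,0,0],[1,0,0,-0.95,0,0,0],[1,0,0,-0.95,0,0,0],[1,0,0,-0.95,0,0,0],[1,0,0,-0.5,0,0,0],[1,-0.3,0.92,0,0,0,0],[1,-0.3,0.92,0,0,0,0],[1,-0.3,0.92,0,0,0,0],[1,-0.3,0.92,0,0,0,0],[1,-0.3,0.92,0,0,0,0],[1,-0.3,0.92,0,0,0,0]]'; python3 -m jog '[[1,-0.3,0.92,0,0,0,0],[1,-0.3,0.92,0,0,0,0],[1,-0.3,0.92,0,0,0,0],[1,-0.3,0.92,0,0,0,0],[1,-0.3,0.92,0,0,0,0],[1,-0.3,0.92,0,0,0,0],[1,-0.3,0.92,0,0,0,0],[1,-0.3,0.92,0,0,0,0],[1,-0.3,0.92,0,0,0,0],[1,-0.3,0.92,0,0,0,0],[1,0,0,0,0,0,0],[1,0,0,0,0,0,0]]'
python3 - <<'E'
from h import *
f=grab("wrist","d1");print(arm.get_state()['joints'].round(2),arm.get_state()['force'])
E
```

```text
t: 7.32
tool_pos: [0.5324, -0.0456, 0.2608]
eef_rot: [-0.001, -0.041, 0.999, 0.0]
force: [0.1, 0.9, -0.8]
gripper_width: 0.0156
grasp_force: 58.6
t: 8.82
tool_pos: [0.5991, 0.2356, 0.2606]
eef_rot: [-0.001, -0.042, 0.999, -0.001]
force: [-0.6, -0.3, -0.3]
gripper_width: 0.0152
grasp_force: 58.6
[ 0.37  0.47  0.23  1.34 -0.    0.29] [-0.12538109  0.5127757   0.24235814]
```

View pics/d1.png

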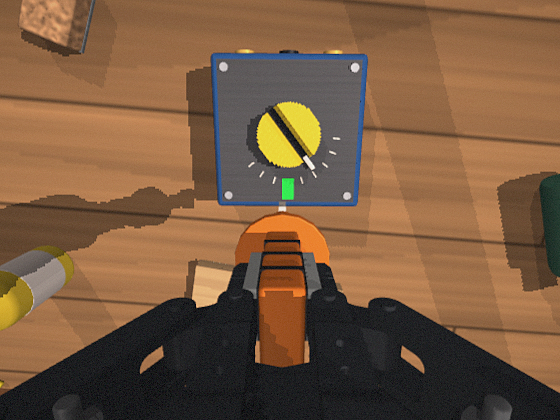

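The wrist picture shows the screw at (289,134), the pointer end at (311,167) and the green mark at (288,189). The tool's blade end is at about (283,209), next to the collar.

```bash
cat >> h.py <<'E'
def screw(f):
    h=hsv(f);H,s,v=[h[...,i].astype(int) for i in range(3)]
    y=((H>22)&(H<34)&(s>150)&(v>90)).astype(np.uint8); y=cv2.morphologyEx(y,cv2.MORPH_OPEN,np.ones((2,2)))
    c0=proj(f,[.545,.238,.078])[0]; Y,X=np.mgrid[:420,:560]; near=np.hypot(X-c0[0],Y-c0[1])<60
    p=np.argwhere(y.astype(bool)&near)[:,::-1].astype(np.float32);hull=cv2.convexHull(p)
    # hull on head's top plane -> circle
    W=np.array([onz(f,q,.078)[:2] for q in hull[:,0]]);(cx,cy),r=cv2.minEnclosingCircle(W.astype(np.float32)*1000)
    A=np.c_[2*W,np.ones(len(W))];k=np.linalg.lstsq(A,(W**2).sum(1),rcond=None)[0];c=k[:2]
    # slot: dark pixels inside circle
    ci=proj(f,[*c,.078])[0];m=np.hypot(X-ci[0],Y-ci[1])<26
    q=np.argwhere(m&(v<70))[:,::-1];w=np.array([onz(f,a,.072)[:2] for a in q])
    d=w-w.mean(0);e=np.linalg.svd(d,full_matrices=False)[2][0];e=e*np.sign(e[0])
    g,_,_=comp((H>50)&(H<70)&(s>150)&(v>100));g=onz(f,g,.0605)[:2]
    wp=(s<60)&(v>150)&near
    try: pw,a,_=comp(wp);pt=onz(f,pw,.07)[:2]
    except Exception: pt=None;a=0
    r_=lambda u:round(float(np.arctan2(u[1],u[0])),3)
    print("c",c.round(4),"enc",cx,cy,r,"slot mean",w.mean(0).round(4),"slotang",r_(e),"green",g.round(4),"greenang",r_(g-c),"ptr",pt,a,r_(pt-c) if pt is not None else 0)
E
python3 - <<'E'
from h import *
f=grab("wrist");screw(f)
# box top corners for centre & yaw
for p in((212,54),(368,55),(357,206),(218,204)):print(onz(f,p,.06))
for uv in((276,208),(290,208),(283,208)):print("tip",onz(f,uv,arm.get_state()['tool_pos'][2]-.0999))
s=arm.get_state();print(s['tool_pos'],s['eef_rot'])
E
```

```text
c [0.5442 0.2375] enc 544.322021484375 237.45069885253906 30.671846389770508 slot mean [0.5438 0.2374] slotang 0.729 green [0.598  0.2407] greenang 0.058 ptr [0.56815828 0.25894228] 79 0.729
[0.47640546 0.1589701  0.06      ]
[0.46531301 0.30486477 0.06      ]
[0.61142097 0.31581671 0.06      ]
[0.62135568 0.16871855 0.06      ]
tip [0.59309784 0.23003023 0.16117528]
tip [0.59224351 0.24038525 0.16117528]
tip [0.59267066 0.23520789 0.16117528]
[0.59920086 0.2351068  0.26107528] [-3.79285292e-04 -4.10137121e-02  9.99158476e-01 -2.68960311e-04]
```

```bash
python3 - <<'E'
from h import *
f=grab("wrist");s=arm.get_state();p=s['tool_pos'];yaw=.082
x=np.array([np.cos(yaw),np.sin(yaw),0]);y=np.array([-x[1],x[0],0])
for a in(-.012,.012):
  for b in(-.0025,.0025):
    for z in(-.0999,-.0859): print(a,b,z,proj(f,p+a*x+b*y+[0,0,z]).round(1))
print("collar",proj(f,p-.025*x+[0,0,-.0279]),proj(f,p-.025*x+[0,0,-.0219]))
im=f["image"][195:260,225:340]
cv2.imwrite("pics/d2.png",cv2.resize(im,(796,450),interpolation=cv2.INTER_CUBIC)[:,:,::-1])
E
```

```text
-0.012 -0.0025 -0.0999 [[278.8 200.7]]
-0.012 -0.0025 -0.0859 [[278.7 205.6]]
-0.012 0.0025 -0.0999 [[285.6 200.7]]
-0.012 0.0025 -0.0859 [[285.8 205.6]]
0.012 -0.0025 -0.0999 [[278.9 231.5]]
0.012 -0.0025 -0.0859 [[278.8 238. ]]
0.012 0.0025 -0.0999 [[285.5 231.5]]
0.012 0.0025 -0.0859 [[285.7 238. ]]
collar [[282.29518823 209.99656163]] [[282.30279152 213.23992711]]
```

View pics/d2.png

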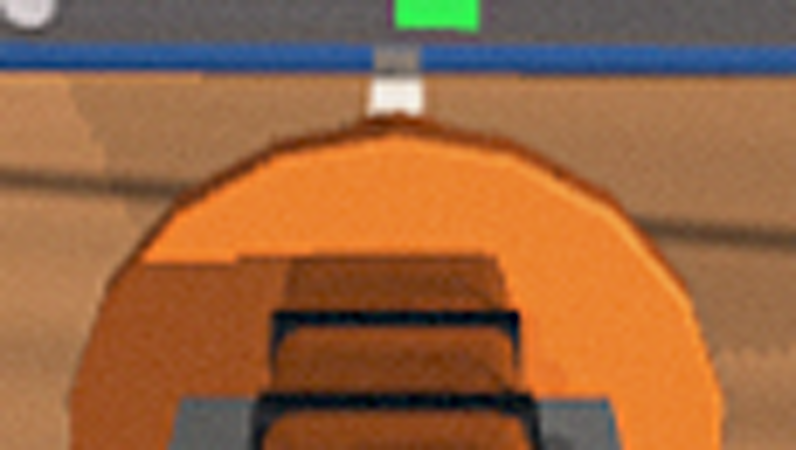

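The blade's bottom edge is at columns 279–286, row 201.5, within 1 px of the prediction, so the tool hangs straight in the grip. Next I align it over the slot.

```bash
python3 -m jog '[[1,0.92,0.11,0,0,0,0],[1,0.92,0.11,0,0,0,0],[1,0,0,0,0,0,-0.93],[1,0,0,0,0,0,-0.93],[1,0,0,0,0,0,-0.93],[1,0,0,0,0,0,-0.92],[1,0,0,0.84,0,0,0],[1,0,0,0.84,0,0,0],[1,0,0,0.84,0,0,0],[1,0,0,0,0,0,0],[1,0,0,0,0,0,0]]'
python3 - <<'E'
from h import *
grab("scene","e1s");f=grab("side","e1")
s=arm.get_state();q=s['eef_rot'];print(s['tool_pos'],q,s['joints'].round(2),s['force'],"yaw",2*np.arctan2(-q[1],q[2]))
p=s['tool_pos'];R=cv2.Rodrigues
b=cv2.imread('pics/e1.png')[130:230,200:320];a=cv2.imread('pics/e1s.png')[110:210,300:420]
cv2.imwrite('pics/e2.png',np.vstack([cv2.resize(x,(360,300),interpolation=cv2.INTER_CUBIC) for x in(a,b)]))
E
```

```text
t: 10.35
tool_pos: [0.5444, 0.2378, 0.1867]
eef_rot: [0.001, -0.357, 0.934, 0.0]
force: [0.2, 0.4, -0.3]
gripper_width: 0.0154
grasp_force: 58.6
[0.54490566 0.23817733 0.18718421] [ 1.34379177e-03 -3.56989302e-01  9.34107504e-01  6.00749340e-05] [ 0.41  0.4  -0.07  1.1  -0.   -0.32] [ 0.25716499 -0.16665393 -0.32262645] yaw 0.7300863491805045
```

View pics/e2.png

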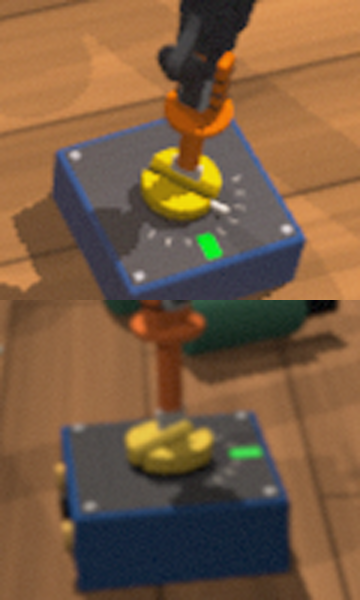

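The scene and side crops show the blade lined up over the slot, a few mm above the head. Now I lower it.

```bash
python3 -m jog '[[1,0.03,0,0.12,0,0,0],[1,0,0,0.12,0,0,0],[1,0,0,0.12,0,0,0],[1,0,0,0.1,0,0,0],[1,0,0,0,0,0,0]]';python3 -m jog '[[1,0,0,0.08,0,0,0],[1,0,0,0.05,0,0,0],[1,0,0,0,0,0,0],[1,0,0,0,0,0,0]]'
```

```text
t: 11.08
tool_pos: [0.5431, 0.2373, 0.1714]
eef_rot: [-0.0, -0.357, 0.934, -0.0]
force: [0.1, 0.5, -1.0]
gripper_width: 0.0149
grasp_force: 58.6
t: 11.58
tool_pos: [0.5433, 0.2374, 0.168]
eef_rot: [0.0, -0.357, 0.934, 0.0]
force: [-0.8, 0.3, -0.4]
gripper_width: 0.0152
grasp_force: 58.6
```

```bash
python3 -m jog '[[1,0,0,0,0,0,0.5],[1,0,0,0,0,0,0.5],[1,0,0,0,0,0,0.5],[1,0,0,0,0,0,0.5],[1,0,0,0,0,0,0.5],[1,0,0,0,0,0,0.5],[1,0,0,0,0,0,0.5],[1,0,0,0,0,0,0.5],[1,0,0,0,0,0,0],[1,0,0,0,0,0,0]]'
python3 - <<'E'
from h import *
f=grab("scene","g1s");g=grab("wrist","g1w")
s=arm.get_state();q=s['eef_rot'];print(s['tool_pos'],s['force'],s['moment'],"yaw",2*np.arctan2(-q[1],q[2]))
c=np.array([.544,.2374])
for a in(-.2,0,.07,.2,.4):print(a,proj(f,[c[0]+.042*np.cos(a),c[1]+.042*np.sin(a),.07]).round(1))
a=cv2.imread('pics/g1s.png')[140:210,320:420];b=cv2.imread('pics/g1w.png')
cv2.imwrite('pics/g2.png',np.hstack([cv2.resize(a,(400,280),interpolation=cv2.INTER_CUBIC),cv2.resize(b,(373,280))]))
E
```

```text
t: 12.82
tool_pos: [0.5434, 0.2372, 0.168]
eef_rot: [0.0, -0.017, 1.0, -0.0]
force: [0.3, -0.9, -2.2]
gripper_width: 0.0156
grasp_force: 58.7
[0.54340469 0.23728126 0.16797814] [-0.06907971 -1.36471289 -0.88968894] [-0.23673897 -0.06290357  0.03071443] yaw 0.03299493952815107
-0.2 [[362.3 186. ]]
0 [[365.9 185.5]]
0.07 [[367.1 185.2]]
0.2 [[369.1 184.4]]
0.4 [[372.  182.8]]
```

View pics/g2.png

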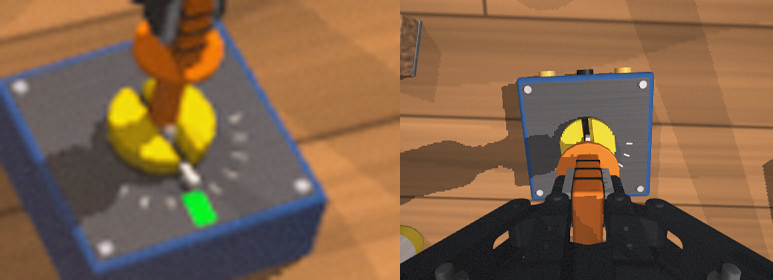

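The scene crop shows the pointer end at about (367.5,184), just short of the middle of the green mark by about 0.06 rad. One small correction follows, then I back off slightly, lift and look.

```bash
python3 -m jog '[[1,0,0,0,0,0,0.2],[1,0,0,0,0,0,0.14],[1,0,0,0,0,0,0],[1,0,0,0,0,0,0],[1,0,0,0,0,0,0],[1,0,0,0,0,0,-0.3],[1,0,0,0,0,0,0],[1,0,0,-0.2,0,0,0],[1,0,0,-0.3,0,0,0],[1,0,0,-0.6,0,0,0],[1,0,0,-0.9,0,0,0],[1,0,0,-0.9,0,0,0]]'
python3 -m jog '[[1,-0.9,0,-0.1,0,0,0],[1,-0.9,0,0,0,0,0],[1,0,0,0,0,0,0],[1,0,0,0,0,0,0]]'
python3 - <<'E'
from h import *
f=grab("wrist","k1");screw(f);s=arm.get_state();print(s['tool_pos'],s['eef_rot'])
E
```

```text
t: 14.42
tool_pos: [0.5432, 0.2376, 0.2564]
eef_rot: [0.0, -0.013, 1.0, 0.0]
force: [-0.8, 0.7, -1.7]
gripper_width: 0.0153
grasp_force: 58.6
t: 14.92
tool_pos: [0.5966, 0.2388, 0.258]
eef_rot: [-0.0, -0.013, 1.0, 0.0]
force: [-0.7, 0.3, -0.3]
gripper_width: 0.0153
grasp_force: 58.6
c [0.5443 0.2376] enc 544.3734130859375 237.48681640625 30.67450523376465 slot mean [0.5442 0.237 ] slotang 0.102 green [0.5982 0.2407] greenang 0.059 ptr [0.57860625 0.24020793] 57 0.077
[0.59636286 0.23878404 0.25810264] [-4.43696782e-04 -1.27288579e-02  9.99918886e-01  1.71540315e-05]
```

The pointer is within 0.04 rad of the mark, so the tool goes back to the stand.

```bash
python3 -m jog '[[1,0.23,-0.89,0,0,0,0],[1,0.23,-0.89,0,0,0,0],[1,0.23,-0.89,0,0,0,0],[1,0.23,-0.89,0,0,0,0],[1,0.23,-0.89,0,0,0,0],[1,0.23,-0.89,0,0,0,0],[1,0.23,-0.89,0,0,0,0],[1,0.23,-0.89,0,0,0,0],[1,0.23,-0.89,0,0,0,0],[1,0.23,-0.89,0,0,0,0],[1,0.23,-0.89,0,0,0,0],[1,0.23,-0.89,0,0,0,0]]'
python3 -m jog '[[1,0.23,-0.89,0,0,0,0],[1,0.23,-0.89,0,0,0,0],[1,0.23,-0.89,0,0,0,0],[1,0.23,-0.89,0,0,0,0],[1,0.2,-0.84,0,0,0,0],[1,0,0,0,0,0,0],[1,0,0,0,0,0,0]]'
```

```text
t: 16.48
tool_pos: [0.5214, -0.0839, 0.2583]
eef_rot: [0.0, -0.013, 1.0, 0.0]
force: [2.0, -0.6, -0.5]
gripper_width: 0.0155
grasp_force: 58.6
t: 17.35
tool_pos: [0.492, -0.2156, 0.2581]
eef_rot: [0.0, -0.013, 1.0, 0.0]
force: [0.1, 0.8, -1.2]
gripper_width: 0.0153
grasp_force: 58.8
```

```bash
python3 -m jog '[[1,0,-0.03,0.7,0,0,0],[1,0,0,0.9,0,0,0],[1,0,0,0.9,0,0,0],[1,0,0,0.9,0,0,0],[1,0,0,0.9,0,0,0],[1,0,0,0.2,0,0,0],[1,0,0,0.1,0,0,0],[1,0,0,0,0,0,0],[1,0,0,0,0,0,0]]'
```

```text
t: 18.48
tool_pos: [0.4932, -0.2176, 0.1209]
eef_rot: [0.001, -0.013, 1.0, -0.0]
force: [0.0, 1.2, -1.2]
gripper_width: 0.0152
grasp_force: 58.8
```

```bash
python3 -m jog '[[1,0,0,0.05,0,0,0],[1,0,0,0.05,0,0,0],[1,0,0,0,0,0,0],[1,0,0,0,0,0,0]]'
```

```text
t: 18.98
tool_pos: [0.4927, -0.2175, 0.1179]
eef_rot: [0.001, -0.013, 1.0, -0.0]
force: [-1.7, 0.7, 6.4]
gripper_width: 0.0156
grasp_force: 59.6
```

Contact is seated as before (6 N). I release gently, then retreat upward.

```bash
python3 -m jog '[[0.8,0,0,0,0,0,0],[0.5,0,0,0,0,0,0],[0,0,0,0,0,0,0],[0,0,0,0,0,0,0],[0,0,0,0,0,0,0],[0,0,0,0,0,0,0],[0,0,0,-0.5,0,0,0],[0,0,0,-0.9,0,0,0],[0,0,0,-0.9,0,0,0],[0,0,0,-0.9,0,0,0],[0,0,0,-0.9,0,0,0],[0,0,0,0,0,0,0]]'
python3 - <<'E'
from h import *
f=grab("wrist","m1");g=grab("side","m2");h=grab("scene","m3")
a=f["image"][110:290,180:380];b=g["image"][250:400,160:310];c=h["image"][130:230,310:430]
cv2.imwrite('pics/m4.png',np.hstack([cv2.resize(x,(w,260),interpolation=cv2.INTER_CUBIC) for x,w in((a,270),(b,250),(c,270))])[:,:,::-1])
P=proj(f,[[.4912,-.2164,.096]]);print(P)
E
```

```text
t: 20.48
tool_pos: [0.4941, -0.218, 0.2431]
eef_rot: [0.003, -0.013, 1.0, -0.001]
force: [-0.2, -0.7, -0.4]
gripper_width: 0.0853
grasp_force: 0.0
[[284.58693614 196.75733218]]
```

View pics/m4.png

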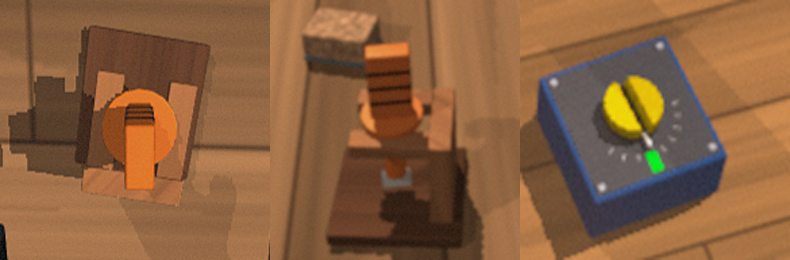

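The tool hangs upright in the fork with its collar on both prongs, at about (284,197) in the wrist picture. The pointer is on the green mark and the gripper is clear.

```bash
python3 -c "
from station import arm
print(arm.hand_in())"
```

```text
the job is handed in; nothing more can be done
None
```

The job is handed in at about 21 s: the pointer measured within about 0.04 rad of the middle of the green mark, the tool hangs upright in its fork with the gripper clear, and nothing else was touched as far as I could see; no verdict was returned.

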